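Clear the oil dispenser and open the finish cupboard

ROBOT

A 7-joint arm with a two-finger parallel gripper is mounted at the origin on the work surface. World frame = base frame: x ahead of the robot, y to its left, z up, the work surface at z = 0. Lengths are in mm, angles in rad, forces in N, time in s.
With the tool pointing down it reaches from about 350 to 775 mm from the base axis. Payload 3.1 kg.
Tool frame: the origin (TCP) lies midway between the tips of the shut fingers; the grasp point (between the pads) lies 19 mm behind it; z points along the fingers, y is the line along which they close (so a half turn about z gives the same grasp; the last joint's range is limited). The gripper opens to 85 mm and grips with 20 to 120 N. Pads are 22 mm wide; open, the fingers measure 114 mm over their backs; the gripper's body (76 mm by 85 mm) begins 54 mm behind the grasp point. The pads swing forward as they close: fully open they stand 13 mm farther back than shut.
Start: joints at [-0.042, 0.311, 0.014, 1.512, -0.004, 1.319, -0.027], TCP at [550.016, 0.032, 231.304] pointing down, gripper open.
Joint ranges: [-2.7, 2.7], [-0.3, 1.91], [-1.27, 1.3], [0.12, 2.57], [-1.44, 4.58], [0.2, 2.03], [-3.05, 3.05]. Speed limits (rad/s): [2.79, 2.79, 3.14, 3.14, 3.14, 3.14, 3.14].

INTERFACE

Orientations are given as a rotation vector (axis times angle).
In Python, from station import manip, read_camera gives the robot as it stands.
- The arm moves only by the shell command python3 -m creep 'ROWS' [OPENING] [FORCE]. ROWS is JSON, a list of rows, each a list of 6 numbers: the shift along the world's x, y, z as a fraction of full scale, then the turn, a rotation vector about the world's x, y, z as a fraction of full scale. A call has 1 to 12 rows; each row is the pose to reach, as a shift and turn from the pose commanded when the call began; what a row does not reach only later rows make up. Full scale, the value 1, is 100 mm for a shift and 0.5 rad for a turn. A row lasts 1/12 s, in which the tool goes at most 41.7 mm and 7.16 degrees, less where a joint would pass 70% of its speed; a pose out of reach is approached as far as the arm can. A call with a number of a shift or a turn outside -1 to 1 is refused whole. A call with a gripper value outside its range is refused whole. OPENING is the opening, from 0 (shut) to 1 (fully open), set as the call begins (- or left out, the last holds). The fingers move at their own pace and stop on an object; FORCE is the grip in N (left out, the last holds). Time passes only in rows, so rows that repeat a pose let the fingers close. It gives the time, the measured TCP pose, the force, the opening and the grip force at its end, in the units of the state.
- manip.state(): the state, without advancing time (a new reading comes with each control period).
- read_camera(name): name is "scene" or "side" or "wrist"; returns a dict with "pixels" (384x512x3 uint8, blue, green, red), "intrinsics" (3x3 intrinsics, pixels), "R" (3x3) and "t" (3): a world point X has camera coordinates R X + t. Camera axes: x right, y down, z forward; pixel columns grow to the right and rows downward; lengths in mm; the calibration is good to about 2 mm. A picture is of the moment at which its call begins. There is no depth.
- manip.finish_job(): hands the job in; it is judged then, once.
The state is a dict: "time": time; "joint_pos": joint angles; "qvel": joint speeds; "tau": joint torques, N m; "position": TCP position; "eef_rot": TCP orientation; "ft_force": force on the tool from outside, world axes, zero at the start; "wrist_torque": the same for the moment, N m; "grip_width": finger opening in mm; "gripper_force": force on a finger pad.
Only numpy, scipy, OpenCV 4.12 (cv2) and the standard library are available. Lean on these libraries where they do the work, as an engineer would, in place of code of your own. Each camera call takes 0.05 s, during which the arm holds its last target. There are 200 camera calls.

TASK

The tall, top-heavy oil dispenser stands in the way of the green cupboard's door. Move it, upright all the time, onto the round cork mat and set it down gently with its whole foot on the mat; then swing the cupboard door open by its handle until it stands square to the cupboard or a little beyond, without the cupboard or door touching the dispenser. Leave everything else on the bench standing where it is.

Things in the scene. Friction and masses are not known exactly. Their poses are not given: they have to be found in the camera images.
- oiler_mid (a point): Centre of the oil dispenser, a loose upright item 182 mm tall, 0.28 to 0.46 kg, round about z: foot 52 mm across, amber stem 38 mm across up to 118 mm, heavy brass head 46 mm across between 122 and 176 mm, small cone on top. This point lies on its axis 90 mm above its underside, so the head's middle is 60 mm above this point. It tips over at about 12 degrees: grip it by the head and move it smoothly. z axis up.
- mat_top (a point): Centre of the upper face of the round cork mat, 110 mm across, 5 mm thick, fixed to the bench. It lies either to the left or to the right of the cupboard's front. z axis up.
- cabinet: Green steel cupboard fixed to the bench, 260 mm wide, 200 mm deep, 230 mm high. Origin at bench level in the middle of its front edge; x points from the front into the cupboard, y to the left along the front (seen from the robot), z up. The door hangs in front of the plane x = 0, hinged on the left (y = +130 mm).
- door_handle (a point): Middle of the door's steel handle bar, 205 mm above the bench, 25 mm below the cupboard's top. The bar is 12 mm thick, horizontal, 110 mm long, parallel to the door's face, its axis 50 mm out from that face (44 mm gap, open above and below, between two end posts). With the door shut it is at x = -65 mm, y = -60 mm in the cupboard's frame. Bar: door_c1; posts: door_c2, door_c3.
- door_hinge (a point): Point on the upright hinge axis of the door, at the handle's height (205 mm). With the door shut it is at x = 0, y = +130 mm in the cupboard's frame; the handle's middle is 65 mm in front and 190 mm to the side of it. The door is 260 mm wide, 15 mm thick, its top 225 mm above the bench.
- door (a joint): Door angle in rad: 0 shut, grows as the free (right) edge swings towards the robot and then to the left (clockwise seen from above), stop at 1.75; 1.57 is square to the cupboard. It starts nearly shut (0 to 0.08). Light hinge friction (about 0.15 N m, 1 N at the handle): it stays where it is left, there is no latch or spring.
- oiler: The same oil dispenser; origin at the centre of its underside. It starts 145 to 190 mm in front of the cupboard, in the door's swing.
- water: Bystander: loose blue water bottle with green cap, 66 mm across, 200 mm tall; origin under its centre. Stands on the other side of the cupboard's front from the mat. Leave it.
- wax: Bystander: loose amber wax jar, 70 mm across, 65 mm tall; origin under its centre. Stands close to the free edge of the door, outside its swing. Leave it.
- tin: Bystander: loose steel tin, 70 mm across, 120 mm tall; origin under its centre. Stands to the right, between the dispenser and the right-hand place where the mat or the water bottle may be. Leave it.
- blank: Bystander: loose dark walnut blank 190 x 45 x 32 mm, lying; origin under its centre, x along its length. Leave it.
- sander: Bystander: loose cork sanding block 110 x 65 x 32 mm; origin under its centre, x along its length. Leave it.
- driver: Bystander: loose screwdriver lying on the bench, about 200 mm long, 30 mm high, x along its length. Leave it.
- mug: Bystander: loose white mug, 80 mm across, 90 mm tall; origin under its centre. Leave it.
There are look-alikes about, which are no part of the job. Leave any red look-alike of the oiler alone.

How it is judged:
By the outcome, as a careful person would: the job done as asked, in the order asked, and still so for the second after the job is handed in, with the robot touching nothing.
It also fails if it takes over 64 s, if anything falls off the work surface, if the arm or the gripper's body presses on something with over 40 N, if the wrist force passes 120 N, or if a joint passes its speed limit or range.

## Working session

There is one attempt and no reset: what is moved stays moved. The work goes in short steps, Python scripts to look and compute and a shell command to move; the robot and the scene stay as the last step left them, time stands still between calls to the robot, and variables do not carry over. Pictures are saved under pics/ and viewed, at most 14 in all, crops included, and the job is handed in when it is done.

```bash
ls; mkdir -p pics; python3 - <<'E'
from station import manip, read_camera
import cv2,pickle,numpy as np
d={}
for n in("scene","side","wrist"):
    c=read_camera(n); d[n]=c; print(n,np.array(c["intrinsics"]).round(1).tolist(),(-np.array(c["R"]).T@np.array(c["t"])).round(0)); cv2.imwrite(f"pics/{n}0.png",c["pixels"])
pickle.dump(d,open("c0.pkl","wb"))
s=manip.state();print(s["time"],s["eef_rot"],s["grip_width"],s["ft_force"])
E
```

```text
pics
scene [[360.7, 0.0, 256.4], [0.0, 360.7, 195.6], [0.0, 0.0, 1.0]] [ 888. -450. 1197.]
side [[370.7, 0.0, 255.5], [0.0, 370.7, 186.8], [0.0, 0.0, 1.0]] [-297. -814.  832.]
wrist [[298.7, 0.0, 250.1], [0.0, 298.7, 196.9], [0.0, 0.0, 1.0]] [549.  64. 372.]
0.15 [-2.22049178e+00 -2.22063258e+00  2.11913922e-03] 85.60024981874201 [-0.26758148  0.30222782 -0.61595601]
```

View pics/scene0.png

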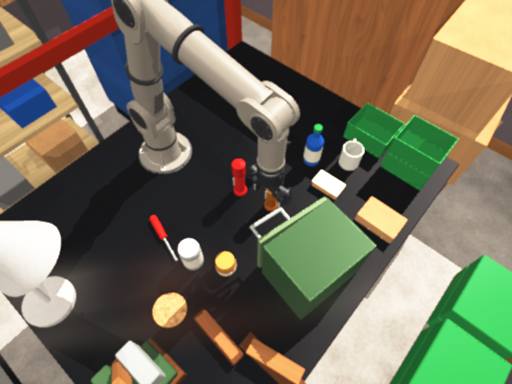

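View pics/side0.png

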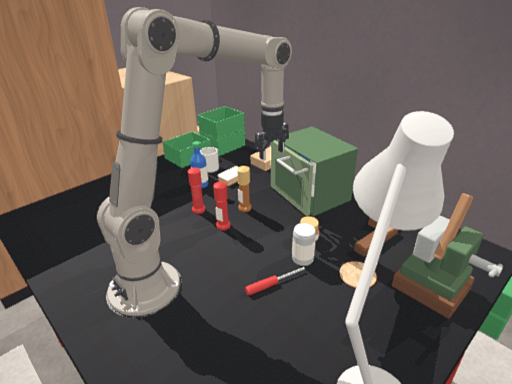

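Scene: the mat is at (170,310), right of the cupboard, whose top is near (320,240). The amber dispenser is at (270,200), under the gripper. In the side view the dispenser is at (244,188), with two red look-alikes at (197,190) and (221,205), the tin at (304,245) and the handle near (292,165). I'll enlarge both to read corners.

```bash
cat > h.py <<'E'
import numpy as np,cv2
def ray(c,u,v):
    R=np.array(c["R"]);t=np.array(c["t"]);K=np.array(c["intrinsics"])
    return -R.T@t, R.T@np.linalg.solve(K,[u,v,1.])
def onz(c,u,v,z):
    o,d=ray(c,u,v); return (o+d*(z-o[2])/d[2]).round(1)
def tri(c1,p1,c2,p2):
    o1,d1=ray(c1,*p1);o2,d2=ray(c2,*p2)
    s=np.linalg.lstsq(np.c_[d1,-d2],o2-o1,rcond=None)[0]
    a=o1+d1*s[0];b=o2+d2*s[1]; return ((a+b)/2).round(1),round(float(np.linalg.norm(a-b)),1)
def proj(c,X):
    p=np.array(c["intrinsics"])@(np.array(c["R"])@np.array(X,float)+np.array(c["t"])); return (p[:2]/p[2]).round(1)
E
python3 - <<'E'
import pickle,cv2,numpy as np
from h import *
d=pickle.load(open("c0.pkl","rb"))
def crop(n,x,y,w,h,f):
    im=cv2.resize(d[n]["pixels"][y:y+h,x:x+w],None,fx=f,fy=f,interpolation=cv2.INTER_CUBIC)
    for k in range(0,w,20): cv2.putText(im,str(x+k),(k*f,8),0,.33,(255,255,255),1); cv2.line(im,(k*f,8),(k*f,14),(255,255,255),1)
    for k in range(20,h,20): cv2.putText(im,str(y+k),(0,k*f+3),0,.33,(255,255,255),1)
    return im
a=crop("scene",225,150,160,120,5);cv2.imwrite("pics/a.png",a)
b=crop("side",180,120,190,140,4);cv2.imwrite("pics/b.png",b)
# mat in scene
hsv=cv2.cvtColor(d["scene"]["pixels"],cv2.COLOR_BGR2HSV)
m=cv2.inRange(hsv,(8,60,120),(28,255,255));
for n in cv2.findContours(m,0,2)[0]:
    if cv2.contourArea(n)>60: 
        (x,y),ax,an=cv2.fitEllipse(n); print(round(x,1),round(y,1),np.round(ax,1),onz(d["scene"],x,y,5))
E
```

```text
120.7 379.1 [19.7 38.5] [ 538.8 -649.1    5. ]
170.0 369.4 [17.  32.5] [ 629.1 -536.5    5. ]
275.0 360.9 [19.3 79.1] [ 851.2 -313.2    5. ]
220.3 338.0 [ 14.6 101.7] [ 681.2 -374.4    5. ]
169.1 309.7 [32.5 37.1] [ 496.3 -420.4    5. ]
225.1 262.8 [21.1 23.9] [ 523.8 -186.4    5. ]
380.7 219.1 [33.7 54.6] [841.8 315.4   5. ]
270.2 201.0 [11.4 22.5] [483.4 105.5   5. ]
327.9 185.2 [16.8 35.5] [608.2 308.9   5. ]
46.4 128.8 [ 84.  106.5] [-472.5 -252.2    5. ]
206.1 -411.6 [ 410.9 1242.3] [ 1.33252614e+07 -1.33273423e+07  5.00000000e+00]
17.2 32.9 [41.2 63.7] [-1162.8    15.      5. ]
```

View pics/a.png

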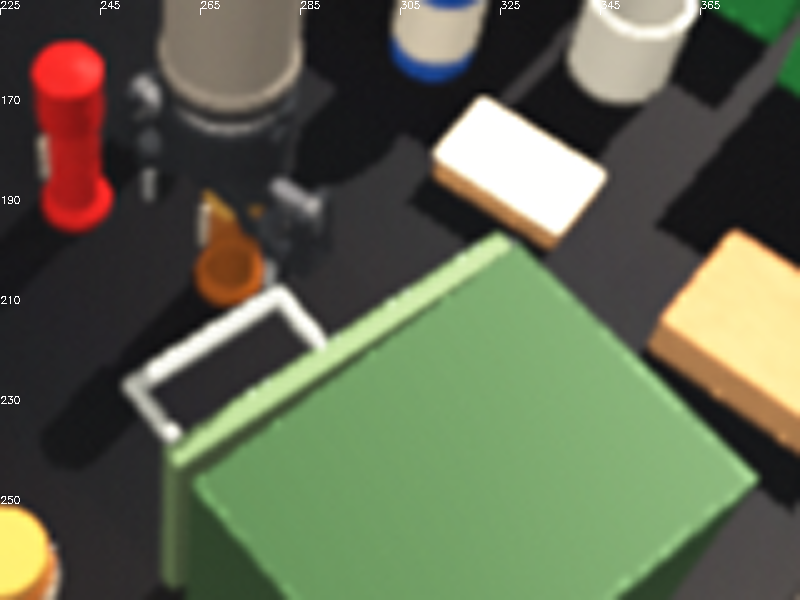

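View pics/b.png

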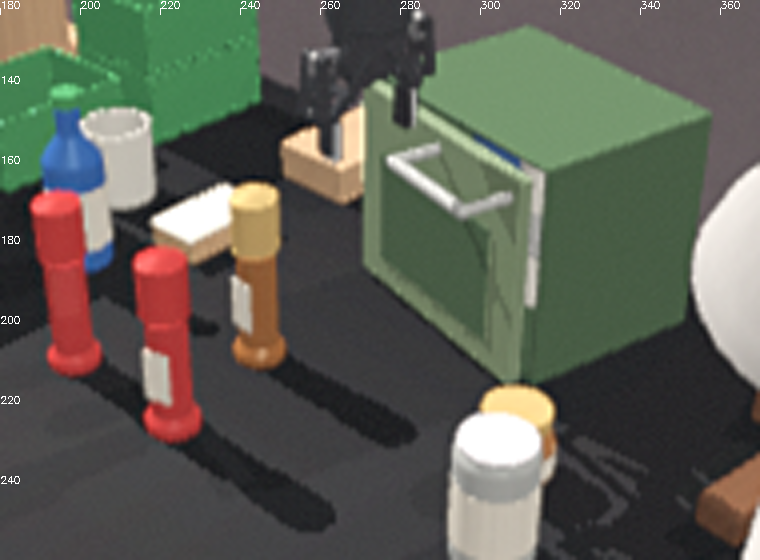

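Scene crop: handle bar from (251,226.6) to (280.6,208.4), dispenser foot at (270.8,205), roof front-right corner at (264,246.4). Side crop: bar from (278.3,160) to (296.3,173), head at (243.8,175.5), foot at (244.8,208), roof corners at (317,162.5) and (357,148).

```bash
python3 - <<'E'
import pickle
from h import *
d=pickle.load(open("c0.pkl","rb"));s=d["scene"];q=d["side"]
print("bar",tri(s,(251,226.6),q,(296.3,173)),tri(s,(280.6,208.4),q,(278.3,160)))
print("bar on z205",onz(s,251,226.6,205),onz(s,280.6,208.4,205),onz(q,296.3,173,205),onz(q,278.3,160,205))
print("foot",tri(s,(270.8,205),q,(244.8,208)),onz(q,244.8,207.5,8),onz(s,270.8,205,8))
print("head side z149",onz(q,243.8,175.5,149))
print("roofFR",onz(s,264,246.4,230),onz(q,317,162.5,230),"BR side",onz(q,357,148,230), "BL s",onz(s,376,245.5,230))
print("doortop hinge/free",onz(s,325,197.6,225),onz(s,260,241,225))
hsv=cv2.cvtColor(q["pixels"],cv2.COLOR_BGR2HSV)
m=cv2.inRange(hsv[230:320,330:385],(8,60,120),(28,255,255));c=max(cv2.findContours(m,0,2)[0],key=cv2.contourArea)
(x,y),ax,_=cv2.fitEllipse(c);print("mat side",x+330,y+230,ax,onz(q,x+330,y+230,5))
print("tin top",onz(s,188.5,244,120),onz(q,303.5,231,120),"red",onz(s,239,190,5),onz(q,221.5,226,5),onz(q,198,208,5),"wax",onz(s,225.5,258,65))
print("water top", onz(s,318,127,200))
E
```

```text
bar (array([566. , -97.8, 203.5]), 6.6) (array([593.7,  11.7, 203.4]), 4.4)
bar on z205 [564.8 -95.1 205. ] [593.   13.2 205. ] [ 563.3 -103.8  205. ] [590.8   6.5 205. ]
foot (array([494.7,  95.4,  -3.1]), 3.8) [486.3  83.3   8. ] [497.3  92.2   8. ]
head side z149 [490.1  86.2 149. ]
roofFR [ 642.8 -126.9  230. ] [ 634.8 -134.8  230. ] BR side [ 828.4 -168.9  230. ] BL s [884.9  87.5 230. ]
doortop hinge/free [679.5 125.  225. ] [ 621.8 -120.   225. ]
mat side 351.00509452819824 271.7826385498047 (21.425678253173828, 30.459611892700195) [ 485.2 -403.6    5. ]
tin top [ 426.5 -243.1  120. ] [ 421.2 -260.   120. ] red [360.6  63.8   5. ] [349.4  59.7   5. ] [357.6 214.7   5. ] wax [ 531.5 -186.8   65. ]
water top [482.2 366.6 200. ]
```

```bash
python3 -m creep '[[-0.2,0.3,0,0,0,0],[-0.4,0.6,0,0,0,0],[-0.58,0.88,0,0,0,0],[-0.58,0.88,0,0,0,0],[-0.58,0.88,0,0,0,0]]' 1; python3 - <<'E'
from station import manip, read_camera
import pickle
from h import *
c=read_camera("wrist");pickle.dump(c,open("w1.pkl","wb"));s=read_camera("scene")
cv2.imwrite("pics/w1.png",np.hstack([cv2.resize(c["pixels"],(400,300)),cv2.resize(s["pixels"][120:320,150:370],(330,300))]))
p=manip.state()["position"];print(p,(-np.array(c["R"]).T@np.array(c["t"])).round(0))
print("tool axis on z176:",proj(c,[p[0],p[1],176]),proj(c,[p[0]+23,p[1],176]),proj(c,[p[0],p[1]+23,176]))
hsv=cv2.cvtColor(c["pixels"],cv2.COLOR_BGR2HSV);m=cv2.inRange(hsv,(10,60,60),(30,255,255))
for k in cv2.findContours(m,0,2)[0]:
    if cv2.contourArea(k)>300: print(cv2.boundingRect(k),cv2.minEnclosingCircle(k))
E
```

```text
time: 0.57
position: [490.7, 90.6, 231.2]
eef_rot: [-2.215, -2.227, -0.0]
ft_force: [-0.7, -1.6, -0.3]
grip_width: 85.5
gripper_force: 0.0
[492.24181349  87.10864825 231.18430314] [490. 155. 373.]
tool axis on z176: [253.1 217.7] [286.3 217.9] [253.4 185.3]
(220, 148, 69, 97) ((252.0, 195.953125), 48.213191986083984)
(495, 0, 17, 34) ((503.5, 16.5), 18.12466812133789)
(308, 0, 110, 16) ((362.37615966796875, 6.0), 54.706260681152344)
```

View pics/w1.png

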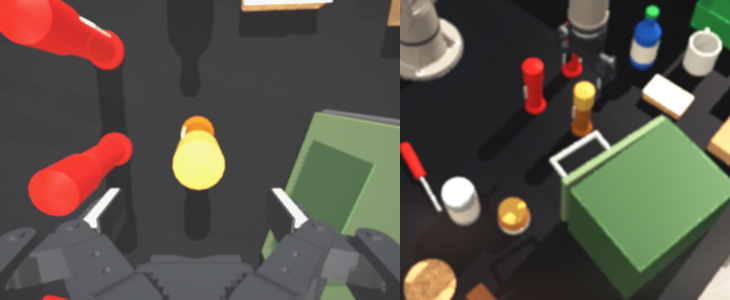

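The wrist view shows the yellow head centred at about (254,212) px, against the tool axis at (253,218). That means shifting about 4 mm in +y, then descending 100 mm.

```bash
python3 -m creep '[[0.01,0.04,0,0,0,0],[0.01,0.04,-0.2,0,0,0],[0.01,0.04,-0.4,0,0,0],[0.01,0.04,-0.6,0,0,0],[0.01,0.04,-0.8,0,0,0],[0.01,0.04,-1,0,0,0],[0.01,0.04,-1,0,0,0],[0.01,0.04,-1,0,0,0]]' 1
python3 - <<'E'
from station import read_camera
from h import *
c=read_camera("wrist");s=read_camera("side")
cv2.imwrite("pics/w2.png",np.hstack([cv2.resize(c["pixels"],(400,300)),cv2.resize(s["pixels"][100:240,180:340],(343,300))]))
E
```

```text
time: 1.33
position: [492.6, 91.0, 130.4]
eef_rot: [-2.223, -2.218, 0.004]
ft_force: [0.3, 0.0, -0.6]
grip_width: 85.4
gripper_force: 0.0
```

View pics/w2.png

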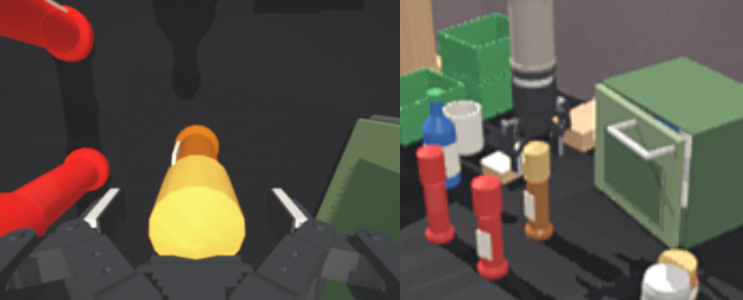

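Both views show the head between the open fingers. I'll check the alignment in y numerically: the projected axis against the head outline.

```bash
python3 - <<'E'
from station import read_camera,manip
from h import *
c=read_camera("wrist");p=manip.state()["position"]
for z in(0,8,122,150,176):print(z,proj(c,[p[0],p[1],z])*[.78125,.78125],proj(c,[p[0]+23,p[1],z])*.78125)
hsv=cv2.cvtColor(c["pixels"],cv2.COLOR_BGR2HSV);m=cv2.inRange(hsv,(5,100,60),(32,255,255))
k=max(cv2.findContours(m,0,2)[0],key=cv2.contourArea);print(np.array(cv2.boundingRect(k))*.78125)
s=read_camera("side")
for z in(0,149,176):print(z,proj(s,[p[0],p[1],z]))
hs=cv2.cvtColor(s["pixels"],cv2.COLOR_BGR2HSV)[150:215,225:265];m=cv2.inRange(hs,(5,80,60),(32,255,255));print(cv2.boundingRect(m))
E
```

```text
0 [195.9375   146.171875] [215.       146.171875]
8 [195.9375   147.734375] [215.546875 147.734375]
122 [196.328125 185.9375  ] [229.296875 185.9375  ]
150 [196.5625   204.765625] [236.015625 204.765625]
176 [196.875   230.46875] [245.234375 230.46875 ]
[145.3125  125.       96.09375 135.15625]
0 [244.9 207.4]
149 [243.6 174.5]
176 [243.4 168.2]
(0, 0, 40, 63)
```

Aligned. Closing.

```bash
python3 -m creep '[[0,0,0,0,0,0],[0,0,0,0,0,0],[0,0,0,0,0,0],[0,0,0,0,0,0],[0,0,0,0,0,0],[0,0,0,0,0,0],[0,0,0,0,0,0],[0,0,0,0,0,0],[0,0,0,0,0,0],[0,0,0,0,0,0]]' 0 60 && python3 -m creep '[[0,0,0.02,0,0,0],[0,0,0.06,0,0,0],[0,0,0.12,0,0,0],[0,0,0.22,0,0,0],[0,0,0.34,0,0,0],[0,0,0.48,0,0,0],[0,0,0.62,0,0,0],[0,0,0.76,0,0,0],[0,0,0.88,0,0,0],[0,0,0.96,0,0,0],[0,0,1,0,0,0],[0,0,1,0,0,0]]'
```

```text
time: 2.37
position: [493.7, 92.2, 132.1]
eef_rot: [2.221, 2.221, 0.002]
ft_force: [0.3, 0.1, 5.7]
grip_width: 44.5
gripper_force: 62.2
time: 3.37
position: [493.5, 92.2, 232.3]
eef_rot: [2.221, 2.221, 0.002]
ft_force: [-0.4, 0.4, -4.1]
grip_width: 44.9
gripper_force: 61.8
```

```bash
python3 -m creep '[[0,0,0.05,0,0,0],[0,-0.02,0.14,0,0,0],[0,-0.06,0.24,0,0,0],[0,-0.12,0.34,0,0,0],[0,-0.2,0.42,0,0,0],[0,-0.3,0.46,0,0,0],[0,-0.4,0.47,0,0,0],[0,-0.52,0.47,0,0,0],[0,-0.64,0.47,0,0,0],[0,-0.76,0.47,0,0,0],[0,-0.88,0.47,0,0,0],[0,-1,0.47,0,0,0]]' && python3 -m creep '[[0,-0.12,0,0,0,0],[0,-0.25,0,0,0,0],[0,-0.37,0,0,0,0],[0,-0.5,0,0,0,0],[0,-0.62,0,0,0,0],[0,-0.75,0,0,0,0],[0,-0.87,0,0,0,0],[0,-1,0,0,0,0]]' && python3 -m creep '[[0,-0.12,0,0,0,0],[0,-0.25,0,0,0,0],[0,-0.37,0,0,0,0],[0,-0.5,0,0,0,0],[0,-0.62,0,0,0,0],[0,-0.75,0,0,0,0],[0,-0.87,0,0,0,0],[0,-1,0,0,0,0]]' && python3 -m creep '[[0,-0.12,0,0,0,0],[0,-0.25,0,0,0,0],[0,-0.37,0,0,0,0],[0,-0.5,0,0,0,0],[0,-0.62,0,0,0,0],[0,-0.75,0,0,0,0],[0,-0.87,0,0,0,0],[0,-1,0,0,0,0]]' && python3 -m creep '[[0,-0.11,0,0,0,0],[0,-0.23,0,0,0,0],[0,-0.35,0,0,0,0],[0,-0.47,0,0,0,0],[0,-0.6,0,0,0,0],[0,-0.72,0,0,0,0],[0.01,-0.84,0,0,0,0],[0.02,-0.94,0,0,0,0],[0.02,-1,0,0,0,0],[0.02,-1.0,0,0,0,0],[0.02,-1,0,0,0,0],[0.02,-1,0,0,0,0]]'
python3 - <<'E'
from station import read_camera,manip
from h import *
w=read_camera("wrist");c=read_camera("scene");s=read_camera("side");p=manip.state()["position"];print(p,proj(w,[p[0],p[1],5]),proj(w,[496,-420,5]))
cv2.imwrite("pics/w3.png",np.hstack([cv2.resize(w["pixels"],(400,300)),cv2.resize(s["pixels"][90:310,200:460],(354,300))]))
for n,cc in(("w",w),("s",c)):
  hsv=cv2.cvtColor(cc["pixels"],cv2.COLOR_BGR2HSV);m=cv2.inRange(hsv,(8,50,100),(28,255,255))
  for k in cv2.findContours(m,0,2)[0]:
    if cv2.contourArea(k)>500:
        (x,y),a,_=cv2.fitEllipse(k);print(n,round(x),round(y),np.round(a),cv2.boundingRect(k),onz(cc,x,y,5))
E
```

```text
time: 4.37
position: [492.5, -10.0, 277.9]
eef_rot: [-2.223, -2.22, 0.002]
ft_force: [1.3, -0.4, -3.8]
grip_width: 44.6
gripper_force: 61.9
time: 5.03
position: [492.2, -109.7, 277.9]
eef_rot: [-2.222, -2.22, 0.001]
ft_force: [0.6, -0.0, -4.2]
grip_width: 44.7
gripper_force: 61.9
time: 5.7
position: [492.6, -209.2, 278.1]
eef_rot: [-2.222, -2.221, 0.0]
ft_force: [-0.2, -0.6, -4.1]
grip_width: 44.5
gripper_force: 61.9
time: 6.37
position: [493.0, -309.0, 278.2]
eef_rot: [-2.221, -2.222, -0.0]
ft_force: [0.2, 0.2, -4.1]
grip_width: 45.1
gripper_force: 61.9
time: 7.37
position: [495.5, -407.0, 278.3]
eef_rot: [-2.22, -2.222, -0.002]
ft_force: [0.2, 0.2, -3.7]
grip_width: 44.7
gripper_force: 61.8
[ 495.44093947 -407.02650154  278.52218512] [250.7 164.5] [251.1 173.7]
w 351 249 [24. 68.] (313, 237, 69, 28) [ 647.1 -535.4    5. ]
w 250 257 [107. 231.] (189, 135, 122, 198) [ 494.6 -548.9    5. ]
w 383 145 [ 38. 179.] (312, 122, 149, 46) [ 676.7 -379.     5. ]
w 493 110 [43. 70.] (464, 87, 48, 47) [ 817.3 -333.2    5. ]
w 286 -57 [ 81. 161.] (253, 0, 57, 26) [ 536.3 -146.4    5. ]
s 275 361 [20. 76.] (245, 338, 62, 46) [ 853.1 -313.5    5. ]
s 219 337 [16. 83.] (194, 309, 49, 56) [ 675.9 -374.8    5. ]
s 165 305 [35. 56.] (139, 278, 49, 51) [ 474.8 -418.9    5. ]
s 381 219 [34. 56.] (354, 196, 55, 47) [841.9 316.6   5. ]
s 44 132 [ 77. 111.] (0, 66, 87, 127) [-465.5 -268.6    5. ]
s 294 -232 [347. 848.] (241, 0, 271, 196) [-3.4604e+03  5.3186e+03  5.0000e+00]
s 18 33 [41. 64.] (0, 0, 42, 68) [-1160.1    16.5     5. ]
```

View pics/w3.png

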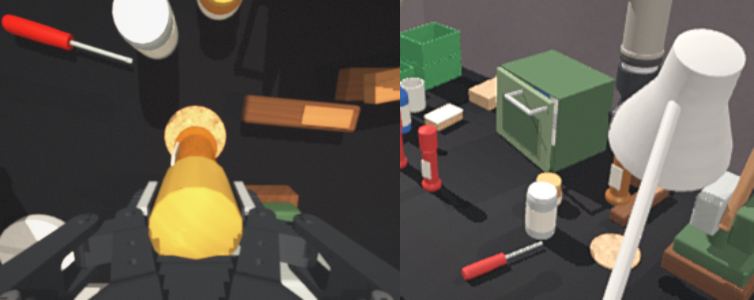

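The wrist picture shows the mat below and ahead, top edge at about row 135 and side edges near columns 210 and 290. The dispenser hides its lower part. I'll fix the mat from its visible rim.

```bash
python3 - <<'E'
from station import read_camera,manip
from h import *
from scipy.optimize import least_squares
w=read_camera("wrist")
hsv=cv2.cvtColor(w["pixels"],cv2.COLOR_BGR2HSV);m=cv2.inRange(hsv,(8,40,100),(30,255,255))
P=[]
for r in range(136,185,4):
    x=np.nonzero(m[r,195:305])[0]+195
    P+= [onz(w,x.min(),r,5)[:2],onz(w,x.max()+1,r,5)[:2]]; print(r,x.min(),x.max(),P[-2],P[-1])
P=np.array(P)
f=least_squares(lambda c:np.hypot(*(P-c).T)-55,[496,-420],loss="soft_l1",f_scale=2);print(f.x,np.round(f.fun,1))
# dispenser foot under tool: amber
for z in(0,97,117,147,150):pass
p=manip.state()["position"];print([proj(w,[p[0],p[1],z]) for z in (147,155,265,323)])
E
```

```text
136 238 261 [ 478.  -368.2] [ 510.7 -368.1]
140 229 270 [ 465.7 -373.6] [ 523.1 -373.5]
144 224 276 [ 458.7 -379. ] [ 531.4 -378.9]
148 220 279 [ 453.1 -384.5] [ 535.7 -384.3]
152 217 282 [ 448.8 -390. ] [ 540.  -389.8]
156 215 285 [ 445.9 -395.5] [ 544.3 -395.3]
160 212 286 [ 441.6 -401.1] [ 545.9 -400.8]
164 211 288 [ 440.  -406.7] [ 548.9 -406.4]
168 210 289 [ 438.4 -412.3] [ 550.5 -412. ]
172 210 289 [ 438.2 -418. ] [ 550.7 -417.7]
176 210 289 [ 438.  -423.7] [ 550.9 -423.4]
180 211 288 [ 439.3 -429.5] [ 549.7 -429.2]
184 211 288 [ 439.1 -435.3] [ 549.9 -435. ]
[ 494.51629863 -420.47544444] [-0.2 -0.2  0.  -0.  -0.2  0.6 -0.1 -0.2 -0.1 -0.1 -0.3  0.8  1.4  0.
  1.2  1.2  1.7  1.6  1.4  1.3  1.6  1.5  0.9  0.9  2.4  2.3]
[array([250.8, 187.8]), array([250.8, 189.8]), array([250.9, 236.5]), array([251.2, 297.4])]
```

```bash
python3 -m creep '[[-0.01,-0.05,-0.02,0,0,0],[-0.01,-0.1,-0.1,0,0,0],[-0.01,-0.13,-0.2,0,0,0],[-0.01,-0.13,-0.31,0,0,0],[-0.01,-0.13,-0.43,0,0,0],[-0.01,-0.13,-0.55,0,0,0],[-0.01,-0.13,-0.67,0,0,0],[-0.01,-0.13,-0.78,0,0,0],[-0.01,-0.13,-0.88,0,0,0],[-0.01,-0.13,-0.95,0,0,0],[-0.01,-0.13,-1,0,0,0],[-0.01,-0.13,-1,0,0,0]]' && python3 -m creep '[[0,0,-0.04,0,0,0],[0,0,-0.1,0,0,0],[0,0,-0.17,0,0,0],[0,0,-0.24,0,0,0],[0,0,-0.3,0,0,0],[0,0,-0.34,0,0,0],[0,0,-0.36,0,0,0],[0,0,-0.37,0,0,0],[0,0,-0.375,0,0,0],[0,0,-0.38,0,0,0],[0,0,-0.385,0,0,0],[0,0,-0.385,0,0,0]]'
```

```text
time: 8.57
position: [493.4, -420.4, 176.7]
eef_rot: [-2.22, -2.22, 0.0]
ft_force: [-0.7, 0.5, -3.7]
grip_width: 44.6
gripper_force: 61.8
time: 9.57
position: [494.1, -421.1, 140.1]
eef_rot: [2.221, 2.221, 0.0]
ft_force: [-0.8, -0.3, -4.0]
grip_width: 45.1
gripper_force: 61.9
```

Still hanging; down in half-millimetre rows.

```bash
python3 -m creep '[[0,0,-0.005,0,0,0],[0,0,-0.01,0,0,0],[0,0,-0.015,0,0,0],[0,0,-0.02,0,0,0],[0,0,-0.02,0,0,0],[0,0,-0.02,0,0,0]]'; python3 -m creep '[[0,0,-0.003,0,0,0],[0,0,-0.006,0,0,0],[0,0,-0.009,0,0,0],[0,0,-0.009,0,0,0],[0,0,-0.009,0,0,0]]'
```

```text
time: 10.07
position: [494.0, -421.0, 137.7]
eef_rot: [-2.221, -2.221, 0.0]
ft_force: [-1.2, 1.2, -3.9]
grip_width: 44.8
gripper_force: 61.9
time: 10.48
position: [494.1, -421.1, 137.3]
eef_rot: [2.221, 2.221, -0.0]
ft_force: [-0.3, -0.5, -1.8]
grip_width: 44.5
gripper_force: 62.1
```

```bash
python3 -m creep '[[0,0,-0.004,0,0,0],[0,0,-0.008,0,0,0],[0,0,-0.008,0,0,0],[0,0,-0.008,0,0,0]]' 0 20; python3 -m creep '[[0,0,0,0,0,0],[0,0,0,0,0,0],[0,0,0,0,0,0],[0,0,0,0,0,0],[0,0,0,0,0,0],[0,0,0,0,0,0],[0,0,0,0,0,0],[0,0,0,0,0,0]]' 1 20; python3 - <<'E'
from station import read_camera
from h import *
w=read_camera("wrist");s=read_camera("side");c=read_camera("scene")
cv2.imwrite("pics/w4.png",np.hstack([cv2.resize(w["pixels"],(400,300)),cv2.resize(c["pixels"][230:350,100:240],(350,300))]))
E
```

```text
time: 10.82
position: [494.1, -421.3, 137.3]
eef_rot: [2.221, 2.221, -0.0]
ft_force: [-2.1, 1.5, 4.4]
grip_width: 44.8
gripper_force: 62.6
time: 11.48
position: [494.0, -421.0, 136.0]
eef_rot: [2.221, 2.221, 0.0]
ft_force: [1.0, 0.6, -0.6]
grip_width: 85.7
gripper_force: 0.0
```

View pics/w4.png

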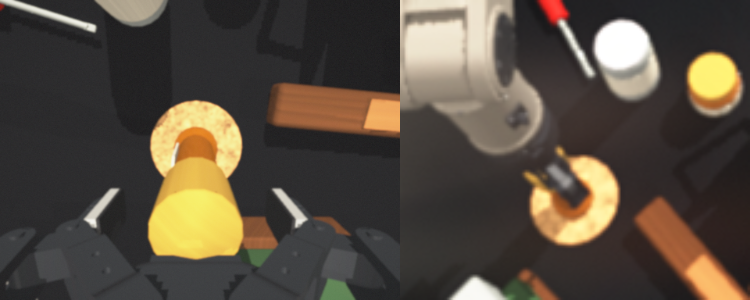

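The dispenser stands upright on the mat, its foot ringed by cork in both views. Retreating upward and going to the handle.

```bash
python3 -m creep '[[0,0,0.05,0,0,0],[0,0,0.15,0,0,0],[0,0,0.3,0,0,0],[0,0,0.5,0,0,0],[0,0,0.75,0,0,0],[0,0,1,0,0,0]]' && python3 -m creep '[[0,0,0.2,0,0,0],[0,0.1,0.4,0,0,0],[0,0.3,0.55,0,0,0],[0.05,0.5,0.6,0,0,0],[0.1,0.7,0.6,0,0,0],[0.15,0.9,0.6,0,0,0],[0.2,1,0.6,0,0,0]]' && python3 -m creep '[[0.05,0.25,0,0,0,0],[0.1,0.5,0,0,0,-0.1],[0.15,0.75,0,0,0,-0.25],[0.2,1,0,0,0,-0.48]]' && python3 -m creep '[[0.05,0.25,0,0,0,0],[0.1,0.5,0,0,0,0],[0.15,0.75,0,0,0,0],[0.2,1,0,0,0,0]]' && python3 -m creep '[[0.05,0.2,0,0,0,0],[0.1,0.4,0,0,0,0],[0.2,0.6,0,0,0,0],[0.24,0.72,0,0,0,0],[0.24,0.78,0,0,0,0],[0.24,0.78,0,0,0,0],[0.24,0.78,0,0,0,0]]'
python3 - <<'E'
from station import read_camera,manip
from h import *
import pickle
w=read_camera("wrist");s=read_camera("side");c=read_camera("scene");p=manip.state()["position"]
pickle.dump((w,s,c,p),open("h1.pkl","wb"))
im=w["pixels"].copy()
for X in ([566,-98,205],[594,12,205]): cv2.circle(im,tuple(int(v) for v in proj(w,X)),3,(0,0,255),1)
cv2.imwrite("pics/w5.png",np.hstack([im[:, :],cv2.resize(s["pixels"][130:230,260:340],(288,384),interpolation=cv2.INTER_CUBIC)]))
print(p,proj(w,[p[0],p[1],205]))
E
```

```text
time: 12.13
position: [493.9, -420.9, 237.9]
eef_rot: [2.221, 2.221, -0.0]
ft_force: [0.3, -0.3, 0.8]
grip_width: 85.4
gripper_force: 0.0
time: 12.72
position: [515.3, -318.0, 298.0]
eef_rot: [2.217, 2.224, 0.004]
ft_force: [1.3, 0.4, -0.8]
grip_width: 85.8
gripper_force: 0.0
time: 13.05
position: [534.2, -220.6, 296.8]
eef_rot: [2.476, 1.932, 0.0]
ft_force: [0.9, -0.2, -0.6]
grip_width: 85.7
gripper_force: 0.0
time: 13.38
position: [554.4, -120.5, 296.9]
eef_rot: [2.471, 1.938, 0.001]
ft_force: [0.5, 0.3, -0.4]
grip_width: 85.3
gripper_force: 0.0
time: 13.97
position: [577.7, -44.4, 296.2]
eef_rot: [2.472, 1.937, -0.002]
ft_force: [0.0, 0.3, 0.5]
grip_width: 85.6
gripper_force: 0.0
[577.64614488 -45.16161891 296.29301908] [250.6 199.5]
```

View pics/w5.png

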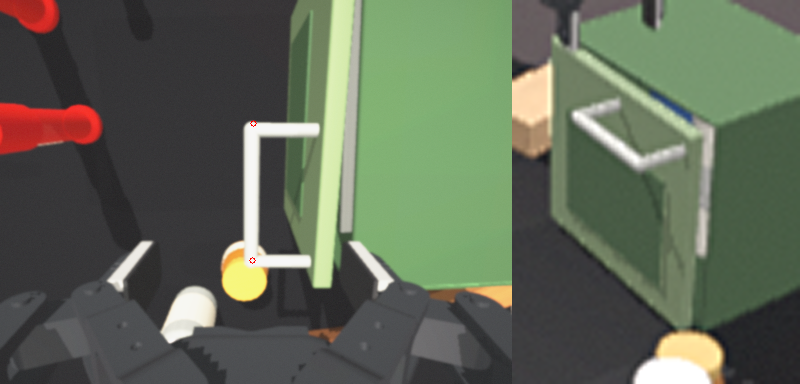

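The wrist view shows the bar running from (251,125) to (250,262), parallel to the image rows' normal, with its middle at (250.5,194). The tool axis is at (250.6,199.5), so I shift 4 mm along the bar, narrow the fingers and descend over it.

```bash
python3 -m creep '[[0.01,0.04,0,0,0,0],[0.01,0.04,0,0,0,0],[0.01,0.04,-0.1,0,0,0],[0.01,0.04,-0.2,0,0,0],[0.01,0.04,-0.3,0,0,0],[0.01,0.04,-0.45,0,0,0],[0.01,0.04,-0.6,0,0,0],[0.01,0.04,-0.75,0,0,0],[0.01,0.04,-0.88,0,0,0],[0.01,0.04,-1,0,0,0],[0.01,0.04,-1,0,0,0]]' 0.42 && python3 -m creep '[[0,0,-0.05,0,0,0],[0,0,-0.11,0,0,0],[0,0,-0.11,0,0,0],[0,0,-0.11,0,0,0]]' 0.28
python3 - <<'E'
from station import read_camera,manip
from h import *
w=read_camera("wrist");s=read_camera("side")
cv2.imwrite("pics/w6.png",np.hstack([cv2.resize(w["pixels"],(400,300)),cv2.resize(s["pixels"][110:210,250:350],(300,300),interpolation=cv2.INTER_CUBIC)]))
# waypoints about the hinge
p=manip.state()["position"][:2];H=np.array([688,127.]);r=p-H;print(p,np.hypot(*r))
prev=None
for k in range(0,5):
  for j in range(1,9):
    a=-(k*0.4+j*0.05);R=lambda a:np.array([[np.cos(a),-np.sin(a)],[np.sin(a),np.cos(a)]])
    if j in(2,4,6,8): print(k,j,((R(a)-R(-k*0.4))@r/100).round(2),end=" ")
  print()
E
```

```text
time: 15.03
position: [576.2, -38.8, 191.8]
eef_rot: [-2.467, -1.936, 0.01]
ft_force: [-1.5, 0.2, -0.5]
grip_width: 36.0
gripper_force: 0.0
time: 15.37
position: [579.0, -39.0, 185.1]
eef_rot: [2.471, 1.94, 0.0]
ft_force: [-0.1, 0.1, 0.1]
grip_width: 23.9
gripper_force: 0.0
[579.42516628 -39.00915303] 198.36212694688777
0 2 [-0.16  0.12] 0 4 [-0.31  0.25] 0 6 [-0.44  0.4 ] 0 8 [-0.56  0.55] 
1 2 [-0.1   0.17] 1 4 [-0.19  0.35] 1 6 [-0.25  0.54] 1 8 [-0.3   0.73] 
2 2 [-0.03  0.2 ] 2 4 [-0.04  0.39] 2 6 [-0.02  0.59] 2 8 [0.01 0.79] 
3 2 [0.05 0.19] 3 4 [0.12 0.38] 3 6 [0.21 0.56] 3 8 [0.31 0.72] 
4 2 [0.12 0.16] 4 4 [0.26 0.3 ] 4 6 [0.41 0.43] 4 8 [0.57 0.54]
```

View pics/w6.png

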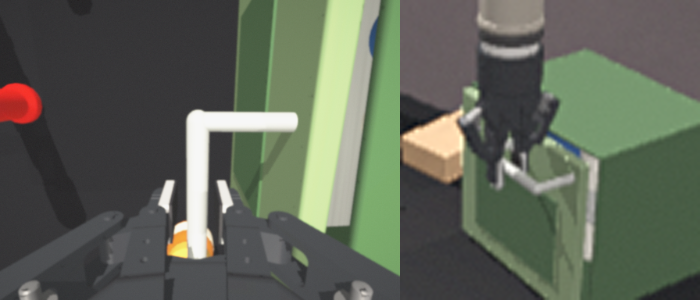

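The bar lies between the two pads. Swinging the door along the arc.

```bash
python3 -m creep '[[-0.08,0.06,0,0,0,-0.1],[-0.16,0.12,0,0,0,-0.2],[-0.24,0.18,0,0,0,-0.3],[-0.31,0.25,0,0,0,-0.4],[-0.38,0.32,0,0,0,-0.5],[-0.44,0.4,0,0,0,-0.6],[-0.5,0.47,0,0,0,-0.7],[-0.56,0.55,0,0,0,-0.8]]' && python3 -m creep '[[-0.05,0.08,0,0,0,-0.1],[-0.1,0.17,0,0,0,-0.2],[-0.15,0.26,0,0,0,-0.3],[-0.19,0.35,0,0,0,-0.4],[-0.22,0.44,0,0,0,-0.5],[-0.25,0.54,0,0,0,-0.6],[-0.28,0.63,0,0,0,-0.7],[-0.3,0.73,0,0,0,-0.8]]'
```

```text
time: 16.13
position: [523.9, 16.0, 186.1]
eef_rot: [2.808, 1.405, 0.005]
ft_force: [1.5, 0.9, -0.9]
grip_width: 23.9
gripper_force: 0.6
time: 16.8
position: [493.9, 88.9, 186.1]
eef_rot: [3.032, 0.819, 0.004]
ft_force: [-0.1, 0.0, 0.3]
grip_width: 24.4
gripper_force: 0.6
```

```bash
python3 -m creep '[[-0.02,0.1,0,0,0,-0.1],[-0.03,0.2,0,0,0,-0.2],[-0.04,0.3,0,0,0,-0.3],[-0.04,0.39,0,0,0,-0.4],[-0.03,0.49,0,0,0,-0.5],[-0.02,0.59,0,0,0,-0.6],[-0.01,0.69,0,0,0,-0.7],[0.01,0.79,0,0,0,-0.8]]' && python3 -m creep '[[0.03,0.1,0,0,0,-0.1],[0.05,0.19,0,0,0,-0.2],[0.08,0.28,0,0,0,-0.3],[0.12,0.38,0,0,0,-0.4],[0.16,0.47,0,0,0,-0.5],[0.21,0.56,0,0,0,-0.6],[0.25,0.62,0,0,0,-0.68],[0.28,0.67,0,0,0,-0.74],[0.3,0.7,0,0,0,-0.78],[0.31,0.72,0,0,0,-0.8],[0.31,0.72,0,0,0,-0.8],[0.31,0.72,0,0,0,-0.8]]'
python3 - <<'E'
from station import read_camera,manip
from h import *
w=read_camera("wrist");s=read_camera("scene")
cv2.imwrite("pics/w7.png",np.hstack([cv2.resize(w["pixels"],(400,300)),cv2.resize(s["pixels"][120:300,210:390],(400,300),interpolation=cv2.INTER_CUBIC)]))
E
```

```text
time: 17.47
position: [494.9, 168.0, 186.0]
eef_rot: [3.135, 0.201, 0.003]
ft_force: [0.7, -0.9, 0.3]
grip_width: 23.7
gripper_force: 0.6
time: 18.47
position: [525.0, 240.1, 185.3]
eef_rot: [-3.113, 0.421, -0.0]
ft_force: [0.2, 0.5, 0.4]
grip_width: 23.9
gripper_force: 0.0
```

View pics/w7.png

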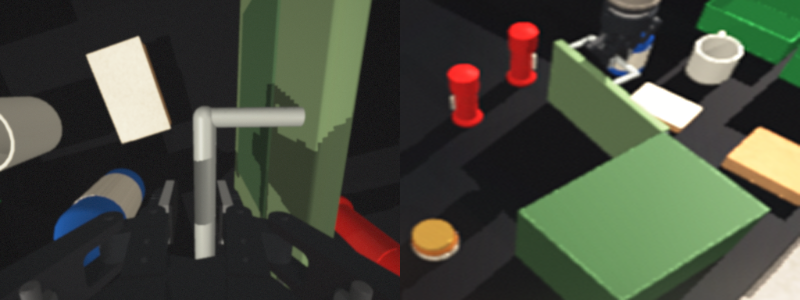

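The door stands out towards the robot, with the bar still caged. I'll check the angle in the scene view: door top edge from (280.2,145.2) to (330.2,196.8), cupboard front-right roof corner at (262.7,247).

```bash
python3 - <<'E'
from station import read_camera,manip
from h import *
s=read_camera("scene")
a=onz(s,280.2,145.2,225);b=onz(s,330.2,196.8,225);fr=onz(s,262.7,247.2,230);fl=onz(s,330,199,230);bl=onz(s,378.5,246,230)
print(a,b,fr,fl,bl)
an=lambda v:np.degrees(np.arctan2(v[1],v[0]))
print("door dir",an(a-b),"front fl->fr",an(fr-fl),"side bl->fl",an(fl-bl))
E
```

```text
[443.  194.6 225. ] [690.1 138.1 225. ] [ 641.6 -131.2  230. ] [695.2 128.1 230. ] [891.2  90.9 230. ]
door dir 167.12059131489113 front fl->fr -101.67913948259924 side bl->fl 169.2533189396936
```

The vision gives 91–92° and the tool path about 94°. I'll nudge a few more millimetres for margin, back off to unload the finger, then lift clear.

```bash
python3 -m creep '[[0.02,0.03,0,0,0,-0.04],[0.045,0.065,0,0,0,-0.08],[0.045,0.065,0,0,0,-0.08],[0.045,0.065,0,0,0,-0.08],[0.02,0.02,0,0,0,-0.08],[0.02,0.02,0,0,0,-0.08]]' && python3 -m creep '[[0,0,0.05,0,0,0],[0,0,0.15,0,0,0],[0,0,0.3,0,0,0],[0,0,0.5,0,0,0],[0,0,0.75,0,0,0],[0,0,1,0,0,0],[0,0,1,0,0,0]]' && python3 -m creep '[[0,0,0.2,0,0,0],[0,0,0.4,0,0,0],[0,0.1,0.4,0,0,0],[0,0.3,0.4,0,0,0],[0,0.5,0.4,0,0,0],[0,0.5,0.4,0,0,0],[0,0.5,0.4,0,0,0]]'
python3 - <<'E'
from station import read_camera,manip
from h import *
s=read_camera("scene");d=read_camera("side");print(manip.state()["position"])
cv2.imwrite("pics/w8.png",np.hstack([cv2.resize(s["pixels"][110:350,120:390],(420,373)),cv2.resize(d["pixels"][110:310,170:400],(380,330))[:330]] if False else [cv2.resize(s["pixels"][110:350,120:390],(420,373)),cv2.resize(d["pixels"][100:310,170:384],(380,373))]))
E
```

```text
time: 19.12
position: [526.7, 240.9, 185.1]
eef_rot: [3.103, -0.485, -0.001]
ft_force: [-1.3, -0.6, -0.0]
grip_width: 23.9
gripper_force: 0.0
time: 19.7
position: [530.0, 243.2, 292.3]
eef_rot: [-3.097, 0.482, -0.016]
ft_force: [0.3, -1.0, 1.0]
grip_width: 23.6
gripper_force: 0.0
time: 20.28
position: [526.2, 294.0, 324.5]
eef_rot: [-3.105, 0.478, 0.002]
ft_force: [-1.0, -1.0, -0.0]
grip_width: 23.8
gripper_force: 0.0
[527.19585415 291.34050556 324.98968941]
```

View pics/w8.png

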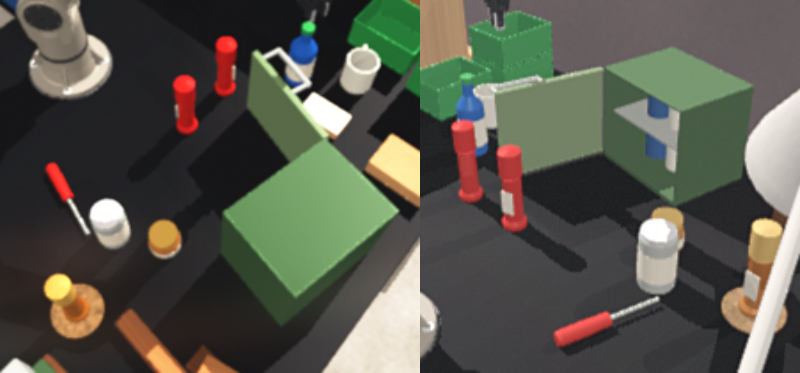

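The dispenser stands upright on the mat at crop position (75,305), the door is out square and everything else is in place. One last angle check from the door's top edge: scene px (285,145) to (329,196).

```bash
python3 - <<'E'
from station import read_camera
from h import *
s=read_camera("scene");im=s["pixels"]
g=cv2.cvtColor(im,cv2.COLOR_BGR2HSV)
m=cv2.inRange(g,(35,60,40),(75,200,255))
# door face lower-left boundary = near top edge against the face: rows 150..185, sample colour
for r in(150,158,166,174,182):
    x=np.nonzero(m[r,265:335])[0]+265; v=g[r,x.min():x.max()+1,2]; j=np.argmax(np.abs(np.diff(v.astype(int)))); print(r,x.min(),x.max(),x.min()+j, onz(s,x.max(),r,225))
E
```

```text
150 281 293 292 [488.7 207.1 225. ]
158 280 299 297 [524.6 193.7 225. ]
166 280 306 305 [561.9 182.9 225. ]
174 279 313 312 [598.3 172.3 225. ]
182 281 316 313 [624.  153.6 225. ]
```

```bash
python3 -c "
from station import manip
print(manip.finish_job())"
```

```text
the job is handed in; nothing more can be done
None
```

The oil dispenser stands upright with its whole foot on the cork mat, the cupboard door is open about 93–96° (a little beyond square), nothing else looks moved in the last pictures, and the job was handed in at about 20 s of the 64 s allowed.

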